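# Spice jars back to their colour-matched dishes

### The job

Put the three spice jars with red, gold and black caps away: stand each one upright in the low round dish of its cap's colour (gold cap in the yellow dish), flat on the dish's floor. Do not tip any of them over, and leave the white-capped jars, the small one and the fat one, standing where they are.

Things in the scene. Friction and masses are not known exactly. Their poses are not given: they have to be found in the camera images.
- red_jar: Small clear spice jar with a red cap (from above, light red with a green emblem); 47 mm across (round), 97 mm tall to the top of the cap, about 0.1 kg, loose, starts upright on the worktop. Origin: centre of its underside, z up. Can be gripped from above round the cap and upper body, both about as wide as given.
- gold_jar: Small clear spice jar with a gold-yellow cap and green contents; 42 mm across (round), 96 mm tall to the top of the cap, about 0.1 kg, loose, starts upright on the worktop. Origin: centre of its underside, z up. Can be gripped from above round the cap and upper body, both about as wide as given.
- black_jar: Small clear spice jar with a black cap that has a green emblem on top; 45 mm across (round), 105 mm tall to the top of the cap, about 0.1 kg, loose, starts upright on the worktop. Origin: centre of its underside, z up. Can be gripped from above round the cap and upper body, both about as wide as given.
- red_dish: Red low round jar dish, fixed to the worktop: 77 mm across at the foot, rim 12 mm high and 3 mm thick, well 68 mm across with its floor 4 mm above the worktop. Empty at the start. Origin: centre of its underside on the worktop, z up.
- yellow_dish: Yellow low round jar dish, fixed to the worktop: 77 mm across at the foot, rim 12 mm high and 3 mm thick, well 68 mm across with its floor 4 mm above the worktop. Empty at the start. Origin: centre of its underside on the worktop, z up.
- black_dish: Black low round jar dish, fixed to the worktop: 77 mm across at the foot, rim 12 mm high and 3 mm thick, well 68 mm across with its floor 4 mm above the worktop. Empty at the start. Origin: centre of its underside on the worktop, z up.
- big_jar: Bystander: the fat jar, the bigger one with a white cap, brownish contents and a green band; 63 mm across, 104 mm tall, loose; must stay where it is. Origin: centre of its underside, z up.
- white_jar: Bystander: small jar with a white cap and a pale label, 47 mm across, 90 mm tall, loose; must stay where it is. Origin: centre of its underside, z up. (Another like it, outside the work and not listed, belongs to the things at the back of the worktop.)
Mind the look-alikes: they are no part of the job. Leave any pink look-alike of the red_jar alone.

How it is judged (in metres and radians):
At the end, for the whole second after the job is handed in: Each jar stands in the dish of its cap's colour: within 14 mm of the dish's centre, underside less than 8 mm above the dish's underside, upright within 0.08 rad, released and at rest. The fat jar and the small white-capped jar are within 20 mm of where they stood and upright within 0.1 rad (horizontal distance between red_jar and red_dish below 0.014 m and z of red_jar in the frame of red_dish below 0.008 m and angle between each of red_jar, gold_jar, black_jar's own z axis and vertical below 0.08 rad and linear speed of each of red_jar, gold_jar, black_jar below 0.02 m/s and horizontal distance between gold_jar and yellow_dish below 0.014 m and z of gold_jar in the frame of yellow_dish below 0.008 m and horizontal distance between black_jar and black_dish below 0.014 m and z of black_jar in the frame of black_dish below 0.008 m and distance of each of big_jar, white_jar from where it was at the start of the episode below 0.02 m and angle between each of big_jar, white_jar's own z axis and vertical below 0.1 rad); the robot touches nothing.
It fails at once if a spice jar is tipped over (more than 0.8 rad) (angle between any of red_jar, gold_jar, black_jar's own z axis and vertical above 0.8 rad).
It fails at once if the fat jar or the small white-capped jar is shifted by more than 20 mm or tipped over (distance of any of big_jar, white_jar from where it was at the start of the episode above 0.02 m or angle between any of big_jar, white_jar's own z axis and vertical above 0.5 rad).
It also fails if it takes over 74 s, if anything falls off the work surface, if the arm or the gripper's body presses on something with over 40 N, if the wrist force passes 120 N, or if a joint passes its speed limit or range.

### The arm

A 6-joint arm with a two-finger parallel gripper is mounted at the origin on a cart in front of the work surface, level with it; the furniture and walls round the work are solid. World frame = base frame: x ahead of the robot, y to its left, z up, the work surface at z = 0. Lengths are in mm, angles in degrees, forces in N, time in s.
With the tool pointing down it reaches from about 300 to 850 mm from the base axis. Payload 4.2 kg.
Tool frame: the origin (TCP) lies midway between the tips of the shut fingers; the grasp point (between the pads) lies 19 mm behind it (pinch_z is the distance from the TCP to the grasp point, in mm); z points along the fingers, y is the line along which they close (so a half turn about z gives the same grasp; the last joint's range is limited). The gripper opens to 91 mm and grips with 3 to 60 N. Pads are 32 mm wide; open, the fingers measure 118 mm over their backs; the gripper's body (76 mm by 178 mm) begins 60 mm behind the grasp point.
Start: joints at [75.63, 18.312, 89.639, -0, 72.044, -1.146], TCP at [131.536, 559.769, 213.976] pointing down, gripper open.
Joint ranges: [-177.97, 177.97], [-48.28, 115.42], [12.27, 149.76], [-77.06, 257.06], [2.81, 150.46], [-146.56, 146.56]. Speed limits (degrees/s): [147.25, 147.25, 180, 180, 180, 180].

### API

Orientations are given as [roll, pitch, yaw] about the fixed x, y, z axes, in that order (R = Rz(yaw) Ry(pitch) Rx(roll)).
In Python, from workcell import * gives the robot as it stands.
- The arm moves only by the tool step_arm, never from a script. Its argument "steps" is a list of rows, each a list of 7 numbers: the turn, a rotation vector about the tool's x, y, z in degrees, then the shift along the tool's x, y, z in mm, then the opening, from 0 (shut) to 1 (fully open). In form: [[rx, ry, rz, x, y, z, hand], ...]. A call has exactly 8 rows; each row shifts and turns the commanded pose from where the row before left it, along the tool's axes as they then stand; what a row does not reach is not made up. A row lasts 1/8 s, in which the tool goes at most 62.5 mm and 10.7 degrees, less where a joint would pass 70% of its speed; a pose out of reach is approached as far as the arm can. A call is refused whole if a number of a shift passes 62.5 or a number of a turn 10.7, either way. A call with a gripper value outside its range is refused whole. The fingers move at their own pace and stop on an object; "force" is the grip in N (left out, the last holds). Time passes only in rows, so rows that do not move let the fingers close, or fill a call up. It gives the time, the measured TCP pose, the force, the opening and the grip force at its end, in the units of the state.
- state(): the state, without advancing time (a new reading comes with each control period).
- grab_frame(name): name is "side" or "top"; returns a dict with "image" (480x640x3 uint8, blue, green, red), "fovy" (degrees; the focal length in pixels is half the picture's height over the tangent of half this angle, whatever the lens; pixels are square), "cx", "cy" (the principal point, pixels), "origin" and "rotation" of the camera in the world. Camera axes: x right, y down, z forward; pixel columns grow to the right and rows downward; lengths in mm; the calibration is good to about 2 mm. A picture is of the moment at which its call begins. There is no depth.
- job_done(): hands the job in; it is judged then, once.
The state is a dict: "time_s": time; "qpos": joint angles; "qvel": joint speeds; "effort": joint torques, N m; "ee_pos": TCP position; "ee_rot": TCP orientation; "force": force on the tool from outside, world axes, zero at the start; "torque": the same for the moment, N m; "gripper_width": finger opening in mm; "gripper_force": force on a finger pad.
Only numpy, scipy, OpenCV 4.12 (cv2) and the standard library are available. Lean on these libraries where they do the work, as an engineer would, in place of code of your own. Each camera call takes 0.05 s, during which the arm holds its last target. There are 200 camera calls.

## Working session

There is one attempt and no reset: what is moved stays moved. The work goes in short steps, Python scripts to look and compute and a tool call to move; the robot and the scene stay as the last step left them, time stands still between calls to the robot, and variables do not carry over. Pictures are saved under pics/ and viewed, at most 14 in all, crops included, and the job is handed in when it is done.

Besides the shell and the picture viewer there is one more tool, called after "Request:" as name(argument=value, ...), one argument or row to a line, values as JSON. step_arm: Moves the arm, as the interface text tells. Its arguments: {"type":"object","properties":{"steps":{"type":"array","items":{"type":"array","items":{"type":"number"}}},"force":{"type":"number"}},"required":["steps"]}

```bash
mkdir -p pics; ls; python3 - <<'E'
from workcell import *
import cv2
for n in ("top","side"):
    f=grab_frame(n); cv2.imwrite(f"pics/{n}0.png",f["image"]); print(n,f["fovy"],f["cx"],f["cy"],f["origin"],f["rotation"])
s=state();print(s)
E
```

```text
pics
top 55.26451569684803 317.0723818633644 234.47894305932812 [420.97186478 278.30726051 865.34981617] [-170.00620643   -0.23641756  -91.35309796]
side 44.34868114156741 326.22110774185126 233.29057470796707 [ 211.48470526 -342.66737647  535.30465119] [-123.65636479   -0.68861136  -28.60448542]
{'time_s': 0.1, 'qpos': array([ 7.56307514e+01,  1.83481914e+01,  8.96966068e+01, -5.41800978e-04,
        7.20432325e+01, -1.14541404e+00]), 'qvel': array([ 0.01090276, -0.06659959, -0.12946325, -0.0175171 ,  0.06941573,
       -0.04715033]), 'effort': array([ 9.15250675e-04, -4.13331985e+01, -2.32512259e+01,  7.29046552e-02,
        4.22371225e-02, -4.33867342e-05]), 'ee_pos': array([131.42673819, 559.34331154, 213.2212415 ]), 'ee_rot': array([-1.79911977e+02, -1.24467610e-03,  1.66776332e+02]), 'force': array([0.41639979, 0.70614354, 0.11078439]), 'torque': array([ 0.04463305, -0.03694815, -0.02379637]), 'gripper_force': 0.0, 'gripper_width': 91.2089443451451}
```

View pics/top0.png

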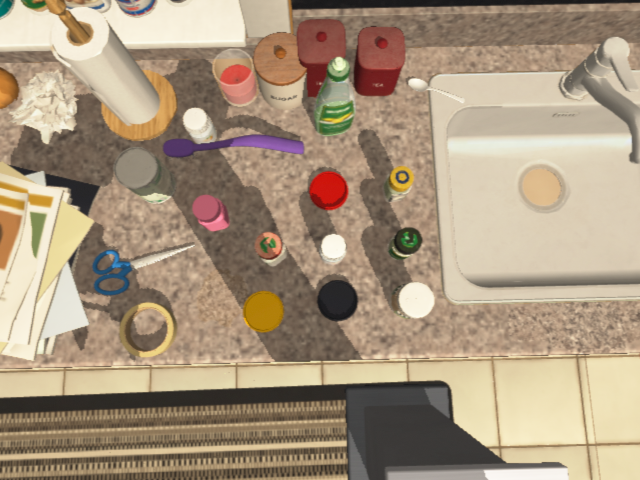

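View pics/side0.png

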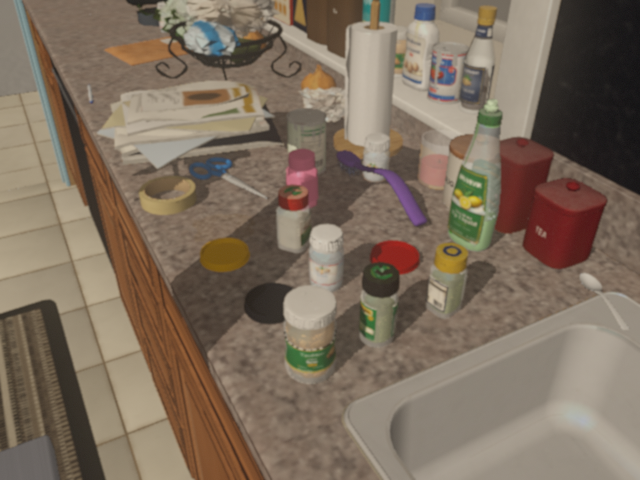

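The top view shows these pixel positions:
- **Dishes:** red (329,190), yellow (264,312), black (337,300).
- **Caps:** red (270,244), gold (401,178), black (408,240).
- **Bystanders:** small white (333,247), fat jar (416,300), pink look-alike (208,208).

The side view agrees with this.

```bash
cat > h.py <<'E'
import numpy as np, cv2
from scipy.spatial.transform import Rotation as R
def K(f):
    F=240/np.tan(np.radians(f["fovy"]/2)); return np.array([[F,0,f["cx"]],[0,F,f["cy"]],[0,0,1]])
def rot(f): return R.from_euler("xyz",f["rotation"],degrees=True).as_matrix()
def cast(f,uv,z):
    uv=np.atleast_2d(uv).astype(float); d=(rot(f)@np.linalg.inv(K(f))@np.c_[uv,np.ones(len(uv))].T).T
    o=np.array(f["origin"]); return (o+d*((z-o[2])/d[:,2])[:,None])[:,:2]
def proj(f,P):
    c=(np.atleast_2d(P)-np.array(f["origin"]))@rot(f); p=c@K(f).T; return p[:,:2]/p[:,2:]
def circ(f,x,y,z,d):
    t=np.linspace(0,2*np.pi,60); return proj(f,np.c_[x+d/2*np.cos(t),y+d/2*np.sin(t),0*t+z])
E
python3 - <<'E'
from workcell import *
from h import *
f=grab_frame("top");s=grab_frame("side")
hsv=cv2.cvtColor(f["image"],cv2.COLOR_BGR2HSV)
def rng(lo,hi): return cv2.inRange(hsv,lo,hi)
red=rng((0,190,90),(6,255,255))|rng((174,190,90),(180,255,255))
D={"red":(red,(329,190)),"yellow":(rng((15,180,100),(28,255,255)),(264,312)),"black":(rng((0,0,0),(180,255,50)),(337,300))}
big=cv2.resize(f["image"][140:340,180:460],None,fx=2.8,fy=2.8,interpolation=cv2.INTER_CUBIC)
sb=cv2.resize(s["image"][160:400,180:500],None,fx=2.5,fy=2.5,interpolation=cv2.INTER_CUBIC)
def dr(x,y,z,d,c):
    cv2.polylines(big,[((circ(f,x,y,z,d)-[180,140]+.5)*2.8).astype(int)],1,c,1)
    cv2.polylines(sb,[((circ(s,x,y,z,d)-[180,160]+.5)*2.5).astype(int)],1,c,1)
for n,(m,p) in D.items():
    w=np.zeros_like(m); cv2.circle(w,p,32,255,-1)
    c=max(cv2.findContours(m&w,cv2.RETR_EXTERNAL,cv2.CHAIN_APPROX_NONE)[0],key=cv2.contourArea)
    P=cast(f,cv2.convexHull(c)[:,0],12).astype(np.float32)
    (x,y),r=cv2.minEnclosingCircle(P); e=cv2.fitEllipse(cast(f,c[:,0],12).astype(np.float32))
    print(n,round(x),round(y),"r",round(r,1),e[0],e[1]); dr(*e[0],12,74,(255,255,0))
for n,p,h,d in [("redj",(270,244),97,47),("gold",(402,178),96,42),("black",(408,239),105,45),("white",(333,247),90,47),("big",(416,300),104,63)]:
    x,y=cast(f,p,h)[0]; print(n,x,y); dr(x,y,h,d,(255,0,255)); dr(x,y,0,d,(255,255,255))
cv2.imwrite("pics/b1.png",big);cv2.imwrite("pics/s1.png",sb)
E
```

```text
red 658 247 r 38.0 (657.1981201171875, 247.54794311523438) (71.16277313232422, 74.34320831298828)
yellow 431 374 r 37.8 (431.0379638671875, 374.0386657714844) (72.97203063964844, 73.4476318359375)
black 448 237 r 37.0 (447.93060302734375, 237.65402221679688) (70.8635482788086, 71.8001480102539)
redj 541.7002389137466 352.08936239128445
gold 652.9876486551641 121.56096287614355
black 543.6232386263408 119.2359117266677
white 535.1383124146962 245.17684669899865
big 441.7942087689087 111.7580902304972
```

View pics/b1.png

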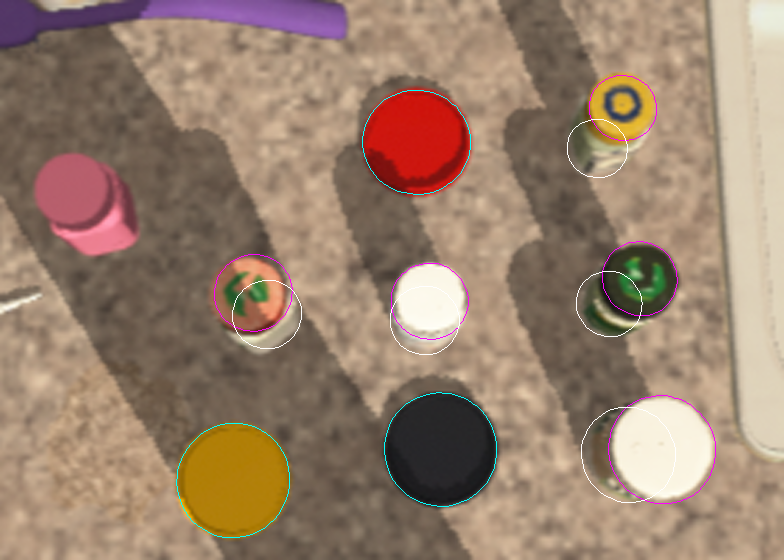

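View pics/s1.png

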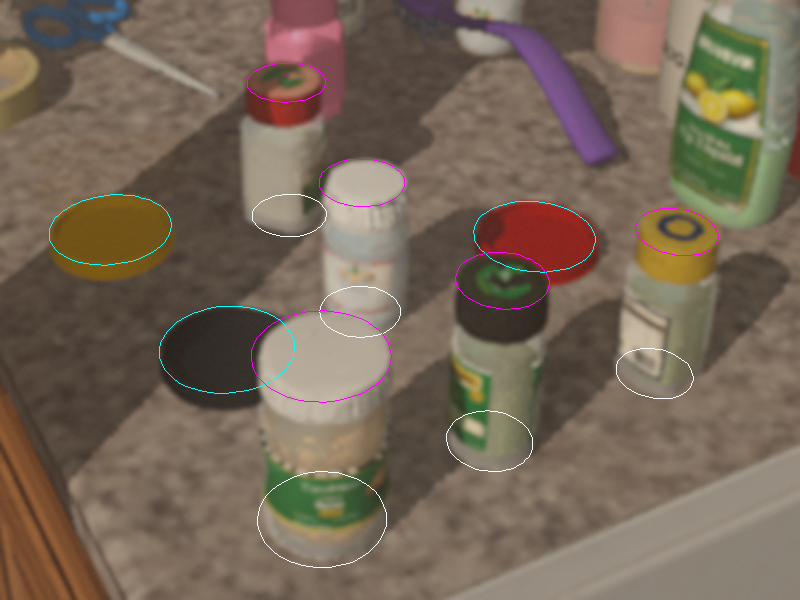

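The overlay circles fit the caps and dishes well; for example, red jar (542,352) and red dish (657,247). I'll turn the tool to yaw 180, so tool x = −world x and tool y = world y, and go to the red jar first.

Request:
step_arm(
  steps=[
    [0,0,-6.6,0,0,0,0.85],
    [0,0,-6.6,0,0,0,0.85],
    [0,0,0,-55,-28,0,0.85],
    [0,0,0,-55,-28,0,0.85],
    [0,0,0,-55,-28,0,0.85],
    [0,0,0,-55,-28,0,0.85],
    [0,0,0,-55,-28,0,0.85],
    [0,0,0,-55,-28,0,0.85],
  ],
  force=15,
)

```text
time_s: 1.2
ee_pos: [463.1, 390.5, 213.9]
ee_rot: [180.0, -0.0, 180.0]
force: [0.6, 0.5, 1.2]
gripper_width: 77.6
gripper_force: 0.0
```

Request:
step_arm(
  steps=[
    [0,0,0,-30,-20,0,0.85],
    [0,0,0,-30,-15,0,0.85],
    [0,0,0,-20,-5,0,0.85],
    [0,0,0,0,0,0,0.85],
    [0,0,0,0,0,0,0.85],
    [0,0,0,0,0,0,0.85],
    [0,0,0,0,0,0,0.85],
    [0,0,0,0,0,0,0.85],
  ],
)

```text
time_s: 2.2
ee_pos: [541.1, 351.9, 214.1]
ee_rot: [180.0, 0.0, -180.0]
force: [-0.7, 0.6, 0.2]
gripper_width: 77.7
gripper_force: 0.0
```

Request:
step_arm(
  steps=[
    [0,0,0,0,0,40,0.85],
    [0,0,0,0,0,40,0.85],
    [0,0,0,0,0,30,0.85],
    [0,0,0,0,0,20,0.85],
    [0,0,0,0,0,12,0.85],
    [0,0,0,0,0,10,0.85],
    [0,0,0,0,0,0,0.85],
    [0,0,0,0,0,0,0.6],
  ],
)

```text
time_s: 3.2
ee_pos: [541.9, 351.9, 62.8]
ee_rot: [179.9, 0.1, 180.0]
force: [-0.3, 0.6, 0.4]
gripper_width: 70.6
gripper_force: 0.0
```

Request:
step_arm(
  steps=[
    [0,0,0,0,0,0,0.55],
    [0,0,0,0,0,0,0.5],
    [0,0,0,0,0,0,0.45],
    [0,0,0,0,0,0,0.4],
    [0,0,0,0,0,0,0.35],
    [0,0,0,0,0,0,0.35],
    [0,0,0,0,0,0,0.35],
    [0,0,0,0,0,0,0.35],
  ],
)

```text
time_s: 4.2
ee_pos: [541.9, 352.2, 62.6]
ee_rot: [179.9, 0.1, 180.0]
force: [-1.0, 1.5, 5.5]
gripper_width: 51.8
gripper_force: 15.1
```

```bash
python3 - <<'E'
from workcell import *
from h import *
s=grab_frame("side")
cv2.imwrite("pics/s2.png",cv2.resize(s["image"][80:320,180:500],None,fx=2.5,fy=2.5,interpolation=cv2.INTER_CUBIC))
st=state();print(st["gripper_width"],st["gripper_force"],st["force"])
E
```

```text
52.06848329022819 15.099373292759992 [-0.17503     2.22690382  5.79559969]
```

View pics/s2.png

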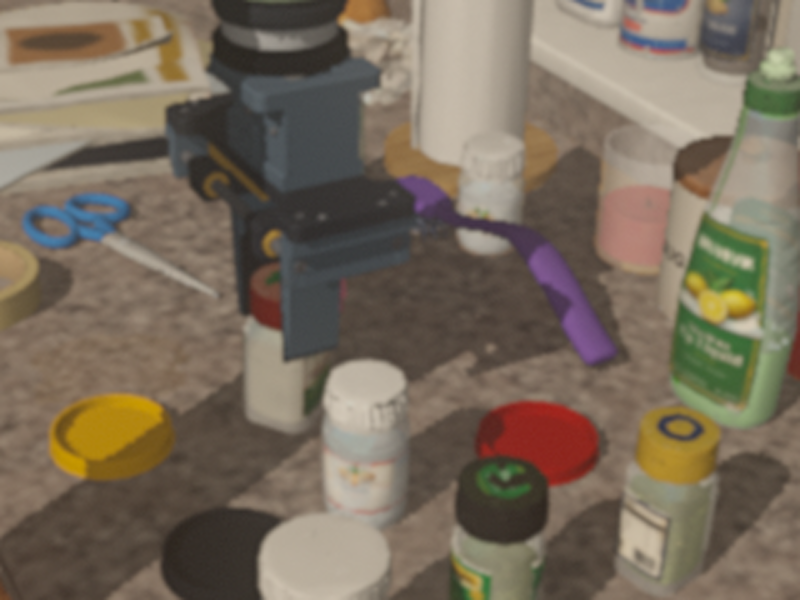

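The fingers hold the red jar around its cap and shoulder, and it looks upright. I'll lift it gently.

Request:
step_arm(
  steps=[
    [0,0,0,0,0,-5,0.35],
    [0,0,0,0,0,-10,0.35],
    [0,0,0,0,0,-20,0.35],
    [0,0,0,0,0,-30,0.35],
    [0,0,0,0,0,-30,0.35],
    [0,0,0,0,0,-25,0.35],
    [0,0,0,0,0,-10,0.35],
    [0,0,0,0,0,0,0.35],
  ],
)

```text
time_s: 5.25
ee_pos: [541.4, 351.4, 192.1]
ee_rot: [180.0, 0.0, 180.0]
force: [-0.2, 0.7, 0.1]
gripper_width: 52.5
gripper_force: 15.0
```

```bash
python3 - <<'E'
from workcell import *
from h import *
s=grab_frame("side")
cv2.imwrite("pics/s3.png",s["image"][0:320,200:520])
st=state();print(st["gripper_width"],st["gripper_force"],st["force"])
E
```

```text
51.71626804843031 14.96691718697548 [-0.51327303  0.37349034 -0.91139586]
```

View pics/s3.png

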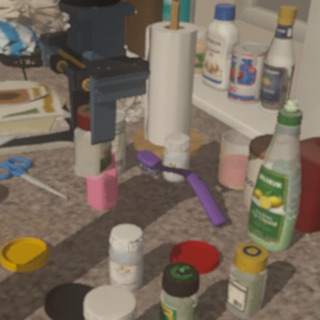

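The jar is held upright and clear of the others, so I'll carry it to the red dish.

Request:
step_arm(
  steps=[
    [0,0,0,-12,-10,0,0.35],
    [0,0,0,-22,-20,0,0.35],
    [0,0,0,-25,-23,0,0.35],
    [0,0,0,-25,-23,0,0.35],
    [0,0,0,-20,-18,0,0.35],
    [0,0,0,-11.5,-10,0,0.35],
    [0,0,0,0,0,0,0.35],
    [0,0,0,0,0,0,0.35],
  ],
)

```text
time_s: 6.3
ee_pos: [656.2, 248.3, 191.9]
ee_rot: [180.0, -0.0, -180.0]
force: [0.1, 0.1, -1.1]
gripper_width: 52.0
gripper_force: 15.0
```

Request:
step_arm(
  steps=[
    [0,0,0,0,0,12,0.35],
    [0,0,0,0,0,25,0.35],
    [0,0,0,0,0,30,0.35],
    [0,0,0,0,0,25,0.35],
    [0,0,0,0,0,15,0.35],
    [0,0,0,0,0,6,0.35],
    [0,0,0,0,0,0,0.35],
    [0,0,0,0,0,0,0.35],
  ],
)

```text
time_s: 7.3
ee_pos: [657.6, 247.8, 80.1]
ee_rot: [180.0, 0.1, 180.0]
force: [-0.2, 0.0, -1.7]
gripper_width: 51.9
gripper_force: 15.0
```

```bash
python3 - <<'E'
from workcell import *
from h import *
s=grab_frame("side");f=grab_frame("top")
a=cv2.resize(s["image"][130:330,300:500],(400,400),interpolation=cv2.INTER_CUBIC)
b=cv2.resize(f["image"][100:300,230:430],(400,400))
cv2.imwrite("pics/s4.png",np.hstack([a,b]))
st=state();print(st["gripper_width"],st["gripper_force"],st["force"],st["ee_pos"])
E
```

```text
51.884632370948836 14.967346451303456 [-0.19807711 -0.14548081 -1.23528845] [657.46745237 247.75605536  80.03072566]
```

View pics/s4.png

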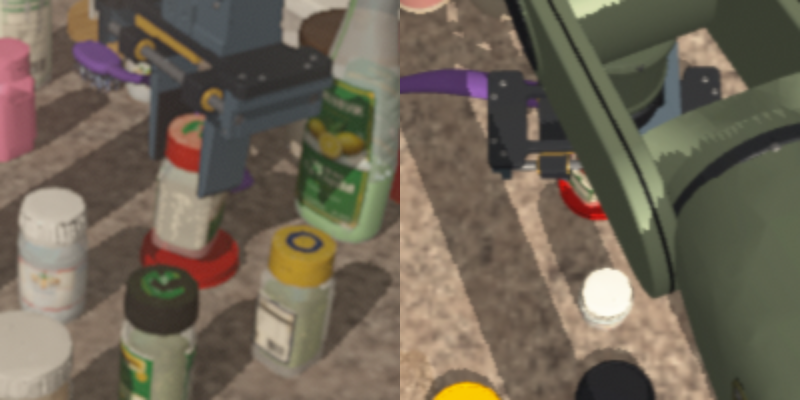

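The jar hangs over the red dish, roughly centred and possibly leaning slightly. I'll lower it slowly until it touches.

Request:
step_arm(
  steps=[
    [0,0,0,0,0,4,0.35],
    [0,0,0,0,0,3,0.35],
    [0,0,0,0,0,2,0.35],
    [0,0,0,0,0,2,0.35],
    [0,0,0,0,0,1.5,0.35],
    [0,0,0,0,0,0,0.35],
    [0,0,0,0,0,0,0.35],
    [0,0,0,0,0,0,0.35],
  ],
)

```text
time_s: 8.4
ee_pos: [657.1, 247.6, 66.7]
ee_rot: [180.0, 0.0, 180.0]
force: [0.0, 0.0, 1.1]
gripper_width: 52.2
gripper_force: 15.0
```

Request:
step_arm(
  steps=[
    [0,0,0,0,0,1,0.35],
    [0,0,0,0,0,1,0.35],
    [0,0,0,0,0,0,0.35],
    [0,0,0,0,0,0,0.35],
    [0,0,0,0,0,0,0.35],
    [0,0,0,0,0,0,0.35],
    [0,0,0,0,0,0,0.35],
    [0,0,0,0,0,0,0.35],
  ],
  force=8,
)

```text
time_s: 9.4
ee_pos: [657.9, 248.2, 66.1]
ee_rot: [179.9, 0.2, 180.0]
force: [-0.3, 0.7, 6.1]
gripper_width: 53.1
gripper_force: 8.0
```

Request:
step_arm(
  steps=[
    [0,0,0,0,0,0,0.6],
    [0,0,0,0,0,0,0.65],
    [0,0,0,0,0,0,0.7],
    [0,0,0,0,0,0,0.8],
    [0,0,0,0,0,0,0.85],
    [0,0,0,0,0,-10,0.85],
    [0,0,0,0,0,-25,0.85],
    [0,0,0,0,0,-35,0.85],
  ],
)

```text
time_s: 10.4
ee_pos: [656.5, 247.4, 135.0]
ee_rot: [-180.0, -0.1, 180.0]
force: [-0.3, 0.8, 0.5]
gripper_width: 77.8
gripper_force: 0.0
```

Request:
step_arm(
  steps=[
    [0,0,0,0,0,-35,0.85],
    [0,0,0,0,0,-30,0.85],
    [0,0,0,10,-30,0,0.85],
    [0,0,0,0,-40,0,0.85],
    [0,0,0,0,-35,0,0.85],
    [0,0,0,-6,-21,0,0.85],
    [0,0,0,0,0,0,0.85],
    [0,0,0,0,0,0,0.85],
  ],
)

```text
time_s: 11.4
ee_pos: [653.0, 122.6, 199.4]
ee_rot: [179.9, 0.0, -180.0]
force: [0.8, -0.2, -0.5]
gripper_width: 77.3
gripper_force: 0.0
```

```bash
python3 - <<'E'
from workcell import *
from h import *
s=grab_frame("side");f=grab_frame("top")
a=cv2.resize(s["image"][130:330,300:500],(400,400),interpolation=cv2.INTER_CUBIC)
b=cv2.resize(f["image"][100:300,230:430],(400,400))
cv2.imwrite("pics/s5.png",np.hstack([a,b]))
st=state();print(st["ee_pos"])
E
```

```text
[652.81979692 122.85427459 199.31341567]
```

View pics/s5.png

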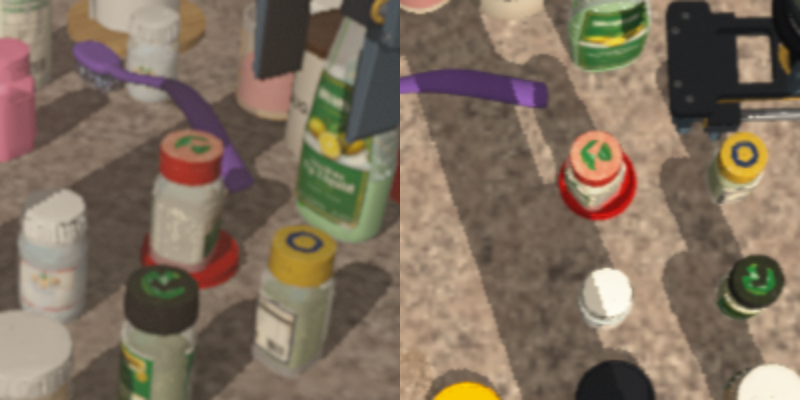

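The red jar stands in its dish, with its cap at about (329,179) in the top view. Next is the gold jar.

Request:
step_arm(
  steps=[
    [0,0,0,0,-1,25,0.85],
    [0,0,0,0,0,35,0.85],
    [0,0,0,0,0,30,0.85],
    [0,0,0,0,0,22,0.85],
    [0,0,0,0,0,15,0.85],
    [0,0,0,0,0,10,0.85],
    [0,0,0,0,0,0,0.85],
    [0,0,0,0,0,0,0.65],
  ],
  force=15,
)

```text
time_s: 12.5
ee_pos: [653.5, 120.7, 63.3]
ee_rot: [180.0, 0.1, 180.0]
force: [1.3, -0.8, -0.3]
gripper_width: 70.1
gripper_force: 0.0
```

Request:
step_arm(
  steps=[
    [0,0,0,0,0,0,0.55],
    [0,0,0,0,0,0,0.5],
    [0,0,0,0,0,0,0.45],
    [0,0,0,0,0,0,0.4],
    [0,0,0,0,0,0,0.35],
    [0,0,0,0,0,0,0.3],
    [0,0,0,0,0,0,0.3],
    [0,0,0,0,0,0,0.3],
  ],
)

```text
time_s: 13.5
ee_pos: [653.1, 120.7, 62.8]
ee_rot: [180.0, 0.0, 180.0]
force: [-0.6, 1.3, 3.7]
gripper_width: 42.7
gripper_force: 15.0
```

```bash
python3 - <<'E'
from h import *
f=dict(fovy=55.26451569684803,cx=317.0723818633644,cy=234.47894305932812,origin=[420.97186478,278.30726051,865.34981617],rotation=[-170.00620643,-0.23641756,-91.35309796])
print(cast(f,(329,179),101))
E
```

```text
[[652.51096896 249.04227413]]
```

Request:
step_arm(
  steps=[
    [0,0,0,0,0,-5,0.3],
    [0,0,0,0,0,-10,0.3],
    [0,0,0,0,0,-25,0.3],
    [0,0,0,0,0,-35,0.3],
    [0,0,0,0,0,-35,0.3],
    [0,0,0,0,0,-20,0.3],
    [0,0,0,0,0,0,0.3],
    [0,0,0,0,0,0,0.3],
  ],
)

```text
time_s: 14.5
ee_pos: [652.1, 120.3, 191.3]
ee_rot: [-180.0, -0.1, 180.0]
force: [0.4, 1.0, -1.6]
gripper_width: 42.7
gripper_force: 15.0
```

Request:
step_arm(
  steps=[
    [0,0,0,10,12,0,0.3],
    [0,0,0,22,25,0,0.3],
    [0,0,0,30,35,0,0.3],
    [0,0,0,35,40,0,0.3],
    [0,0,0,35,40,0,0.3],
    [0,0,0,35,40,0,0.3],
    [0,0,0,30,35,0,0.3],
    [0,0,0,16,16,0,0.3],
  ],
)

```text
time_s: 15.5
ee_pos: [436.8, 365.4, 191.6]
ee_rot: [-180.0, -0.1, -179.9]
force: [1.1, -0.5, -1.5]
gripper_width: 42.0
gripper_force: 15.0
```

Request:
step_arm(
  steps=[
    [0,0,0,9,10,0,0.3],
    [0,0,0,0,0,0,0.3],
    [0,0,0,0,0,0,0.3],
    [0,0,0,0,0,0,0.3],
    [0,0,0,0,0,0,0.3],
    [0,0,0,0,0,0,0.3],
    [0,0,0,0,0,0,0.3],
    [0,0,0,0,0,0,0.3],
  ],
)

```text
time_s: 16.5
ee_pos: [430.9, 373.6, 192.5]
ee_rot: [180.0, -0.0, 180.0]
force: [-0.3, -0.7, -2.1]
gripper_width: 42.5
gripper_force: 15.0
```

Request:
step_arm(
  steps=[
    [0,0,0,0,0,12,0.3],
    [0,0,0,0,0,25,0.3],
    [0,0,0,0,0,30,0.3],
    [0,0,0,0,0,25,0.3],
    [0,0,0,0,0,15,0.3],
    [0,0,0,0,0,8,0.3],
    [0,0,0,0,0,3,0.3],
    [0,0,0,0,0,0,0.3],
  ],
)

```text
time_s: 17.5
ee_pos: [431.3, 373.9, 75.0]
ee_rot: [180.0, 0.0, 180.0]
force: [0.1, 0.3, -1.0]
gripper_width: 42.4
gripper_force: 15.0
```

Request:
step_arm(
  steps=[
    [0,0,0,0,0,2,0.3],
    [0,0,0,0,0,2,0.3],
    [0,0,0,0,0,2,0.3],
    [0,0,0,0,0,1.5,0.3],
    [0,0,0,0,0,1.5,0.3],
    [0,0,0,0,0,0,0.3],
    [0,0,0,0,0,0,0.3],
    [0,0,0,0,0,0,0.3],
  ],
  force=10,
)

```text
time_s: 18.5
ee_pos: [431.3, 374.2, 66.4]
ee_rot: [179.9, 0.1, 180.0]
force: [-1.3, -0.4, 5.9]
gripper_width: 42.9
gripper_force: 10.0
```

```bash
python3 - <<'E'
from workcell import *
from h import *
s=grab_frame("side");f=grab_frame("top")
a=cv2.resize(s["image"][130:330,180:380],(400,400),interpolation=cv2.INTER_CUBIC)
b=cv2.resize(f["image"][140:340,230:430],(400,400))
cv2.imwrite("pics/s6.png",np.hstack([a,b]))
E
```

```text
(no output)
```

View pics/s6.png

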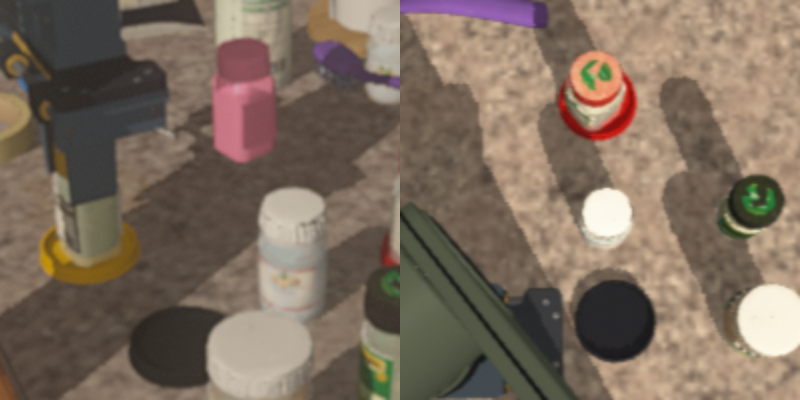

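The gold jar sits inside the yellow dish and touches its floor. I'll release it and go to the black jar.

Request:
step_arm(
  steps=[
    [0,0,0,0,0,0,0.5],
    [0,0,0,0,0,0,0.55],
    [0,0,0,0,0,0,0.65],
    [0,0,0,0,0,0,0.75],
    [0,0,0,0,0,0,0.85],
    [0,0,0,0,0,-10,0.85],
    [0,0,0,0,0,-25,0.85],
    [0,0,0,0,0,-35,0.85],
  ],
)

```text
time_s: 19.6
ee_pos: [430.6, 373.3, 136.1]
ee_rot: [-179.9, -0.1, 180.0]
force: [0.1, -0.4, -0.5]
gripper_width: 77.4
gripper_force: 0.0
```

Request:
step_arm(
  steps=[
    [0,0,0,0,0,-35,0.85],
    [0,0,0,0,0,-35,0.85],
    [0,0,0,-12,-25,0,0.85],
    [0,0,0,-20,-45,0,0.85],
    [0,0,0,-22,-50,0,0.85],
    [0,0,0,-22,-50,0,0.85],
    [0,0,0,-20,-45,0,0.85],
    [0,0,0,-12,-28,0,0.85],
  ],
)

```text
time_s: 20.6
ee_pos: [539.6, 128.5, 206.3]
ee_rot: [180.0, 0.1, 179.9]
force: [-0.1, 0.7, -0.7]
gripper_width: 77.2
gripper_force: 0.0
```

Request:
step_arm(
  steps=[
    [0,0,0,-4.5,-11.5,0,0.85],
    [0,0,0,0,0,0,0.85],
    [0,0,0,0,0,0,0.85],
    [0,0,0,0,0,0,0.85],
    [0,0,0,0,0,0,0.85],
    [0,0,0,0,0,0,0.85],
    [0,0,0,0,0,0,0.85],
    [0,0,0,0,0,0,0.85],
  ],
)

```text
time_s: 21.6
ee_pos: [543.3, 119.1, 205.4]
ee_rot: [180.0, 0.0, 180.0]
force: [0.4, 0.2, 0.1]
gripper_width: 77.9
gripper_force: 0.0
```

Request:
step_arm(
  steps=[
    [0,0,0,0,0,25,0.85],
    [0,0,0,0,0,35,0.85],
    [0,0,0,0,0,30,0.85],
    [0,0,0,0,0,22,0.85],
    [0,0,0,0,0,15,0.85],
    [0,0,0,0,0,10,0.85],
    [0,0,0,0,0,0,0.85],
    [0,0,0,0,0,0,0.65],
  ],
  force=15,
)

```text
time_s: 22.6
ee_pos: [544.0, 119.2, 69.2]
ee_rot: [180.0, 0.1, 180.0]
force: [1.0, -0.6, 0.3]
gripper_width: 70.2
gripper_force: 0.0
```

Request:
step_arm(
  steps=[
    [0,0,0,0,0,0,0.55],
    [0,0,0,0,0,0,0.5],
    [0,0,0,0,0,0,0.45],
    [0,0,0,0,0,0,0.4],
    [0,0,0,0,0,0,0.35],
    [0,0,0,0,0,0,0.35],
    [0,0,0,0,0,0,0.35],
    [0,0,0,0,0,0,0.35],
  ],
)

```text
time_s: 23.6
ee_pos: [543.6, 119.1, 68.7]
ee_rot: [180.0, 0.0, 180.0]
force: [0.4, -0.0, 4.9]
gripper_width: 44.5
gripper_force: 15.0
```

Request:
step_arm(
  steps=[
    [0,0,0,0,0,-5,0.35],
    [0,0,0,0,0,-10,0.35],
    [0,0,0,0,0,-25,0.35],
    [0,0,0,0,0,-35,0.35],
    [0,0,0,0,0,-35,0.35],
    [0,0,0,0,0,-20,0.35],
    [0,0,0,0,0,0,0.35],
    [0,0,0,0,0,0,0.35],
  ],
)

```text
time_s: 24.6
ee_pos: [542.6, 119.0, 197.5]
ee_rot: [-180.0, -0.1, 180.0]
force: [-0.3, 0.8, -1.2]
gripper_width: 44.1
gripper_force: 15.0
```

Request:
step_arm(
  steps=[
    [0,0,0,8,10,0,0.35],
    [0,0,0,18,23,0,0.35],
    [0,0,0,22,27,0,0.35],
    [0,0,0,22,27,0,0.35],
    [0,0,0,17,21,0,0.35],
    [0,0,0,8.5,10.5,0,0.35],
    [0,0,0,0,0,0,0.35],
    [0,0,0,0,0,0,0.35],
  ],
)

```text
time_s: 25.6
ee_pos: [448.3, 237.2, 198.3]
ee_rot: [-180.0, 0.0, 180.0]
force: [-0.0, -0.5, -1.1]
gripper_width: 44.3
gripper_force: 15.0
```

Request:
step_arm(
  steps=[
    [0,0,0,0,0,12,0.35],
    [0,0,0,0,0,25,0.35],
    [0,0,0,0,0,30,0.35],
    [0,0,0,0,0,25,0.35],
    [0,0,0,0,0,15,0.35],
    [0,0,0,0,0,8,0.35],
    [0,0,0,0,0,3,0.35],
    [0,0,0,0,0,0,0.35],
  ],
)

```text
time_s: 26.6
ee_pos: [448.3, 237.8, 80.9]
ee_rot: [180.0, 0.1, 180.0]
force: [-0.3, -0.2, -0.8]
gripper_width: 44.6
gripper_force: 15.0
```

Request:
step_arm(
  steps=[
    [0,0,0,0,0,2,0.35],
    [0,0,0,0,0,2,0.35],
    [0,0,0,0,0,2,0.35],
    [0,0,0,0,0,1.5,0.35],
    [0,0,0,0,0,1,0.35],
    [0,0,0,0,0,0,0.35],
    [0,0,0,0,0,0,0.35],
    [0,0,0,0,0,0,0.35],
  ],
  force=10,
)

```text
time_s: 27.6
ee_pos: [448.2, 237.6, 72.7]
ee_rot: [180.0, 0.0, 180.0]
force: [-0.9, -1.6, 4.5]
gripper_width: 44.6
gripper_force: 10.0
```

```bash
python3 - <<'E'
from workcell import *
from h import *
s=grab_frame("side");f=grab_frame("top")
a=cv2.resize(s["image"][180:380,180:380],(400,400),interpolation=cv2.INTER_CUBIC)
b=cv2.resize(f["image"][140:340,230:430],(400,400))
cv2.imwrite("pics/s7.png",np.hstack([a,b]))
E
```

```text
(no output)
```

View pics/s7.png

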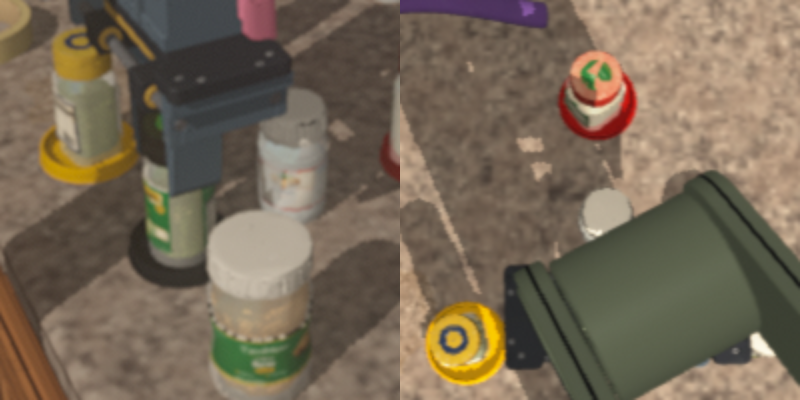

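The black jar is in its dish and touching the floor. The gold jar stands in the yellow dish. I'll release and retreat.

Request:
step_arm(
  steps=[
    [0,0,0,0,0,0,0.55],
    [0,0,0,0,0,0,0.6],
    [0,0,0,0,0,0,0.7],
    [0,0,0,0,0,0,0.8],
    [0,0,0,0,0,0,0.8],
    [0,0,0,0,0,-10,0.8],
    [0,0,0,0,0,-25,0.8],
    [0,0,0,0,0,-35,0.8],
  ],
)

```text
time_s: 28.7
ee_pos: [447.5, 237.4, 142.7]
ee_rot: [-180.0, -0.1, 180.0]
force: [0.4, -0.5, -0.5]
gripper_width: 73.2
gripper_force: 0.0
```

Request:
step_arm(
  steps=[
    [0,0,0,0,0,-40,0.8],
    [0,0,0,0,0,-40,0.8],
    [0,0,0,25,30,0,0.8],
    [0,0,0,30,50,0,0.8],
    [0,0,0,30,60,0,0.8],
    [0,0,0,30,60,0,0.8],
    [0,0,0,30,60,0,0.8],
    [0,0,0,30,40,0,0.8],
  ],
)

```text
time_s: 29.7
ee_pos: [278.0, 527.6, 222.6]
ee_rot: [179.9, 0.0, -180.0]
force: [1.2, -0.0, -0.1]
gripper_width: 73.1
gripper_force: 0.0
```

Request:
step_arm(
  steps=[
    [0,0,0,40,0,0,0.8],
    [0,0,0,30,0,0,0.8],
    [0,0,0,0,0,0,0.8],
    [0,0,0,0,0,0,0.8],
    [0,0,0,0,0,0,0.8],
    [0,0,0,0,0,0,0.8],
    [0,0,0,0,0,0,0.8],
    [0,0,0,0,0,0,0.8],
  ],
)

```text
time_s: 30.7
ee_pos: [209.4, 525.4, 221.9]
ee_rot: [-180.0, 0.0, 180.0]
force: [-0.3, -0.1, -0.3]
gripper_width: 73.1
gripper_force: 0.0
```

```bash
python3 - <<'E'
from workcell import *
from h import *
s=grab_frame("side");f=grab_frame("top")
a=cv2.resize(s["image"][160:400,180:460],(466,400),interpolation=cv2.INTER_CUBIC)
b=cv2.resize(f["image"][140:340,230:397],(334,400))
cv2.imwrite("pics/s8.png",np.hstack([a,b]))
E
```

```text
(no output)
```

View pics/s8.png

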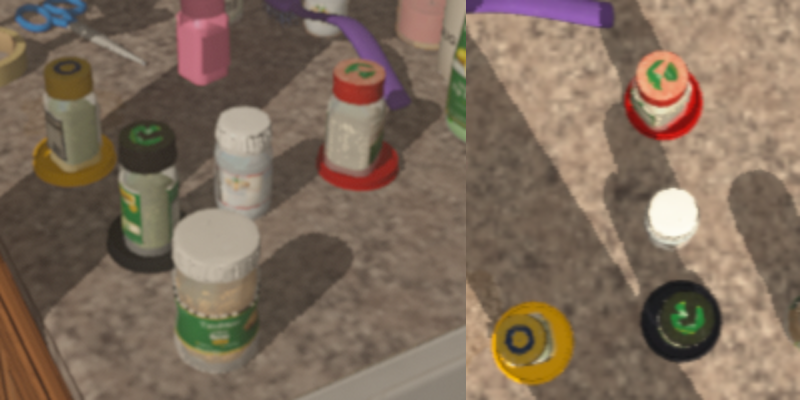

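All three jars stand upright in their dishes. In the top view, the caps are at gold (257,309), black (340,299) and red (328,179). I'll check the offsets and hand in if they're good.

```bash
python3 - <<'E'
from workcell import *
from h import *
f=grab_frame("top")
ok=1
for p,h,d in [((328.5,179),101,(657.2,247.5)),((257,309),100,(431,374)),((340,299),109,(448,237.7))]:
    c=cast(f,p,h)[0]; e=np.linalg.norm(c-d); print(c,e); ok&=e<9
if ok: print(job_done())
E
```

```text
[652.53031382 249.90717583] 5.253614420574259
[433.39276094 373.82776256] 2.3989519899489893
[446.19527823 237.0915927 ] 1.9045157126420378
the job is handed in; nothing more can be done
None
```

The red, gold and black jars each stand upright in their matching dish, about 5, 2 and 2 mm off centre by the top camera; the white-capped jars were left untouched, and I handed the job in at about 31 s (no verdict came back).

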